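# Snap the handpiece into its dock and keep it pressed

## Task

Pull the handpiece straight up out of the two-well holder, leaving the felt pen beside it where it stands, and press the handpiece's tail straight down into the round dock until it snaps in past the rollers. Keep pressing after the snap, so that the sprung contact button under the tail stays pushed in, and finish like that: still gripping the handpiece by its body and still pushing down. Leave the steel cup, the vial and the timer where they are.

Things in the scene. Friction and masses are not known exactly. Their poses are not given: they have to be found in the camera images.
- handpiece: loose round white motor handpiece with a dark ring and steel grip bands (0.12 kg), upright, tail down, in one of the two wells. Origin: centre of the flat end of its tail; +z along its axis to the small steel chuck, 124 mm up. Any yaw of grasp is the same. Grip part 20 mm across, z=30 to 95 mm, then tapering. The lowest 50 mm are in the well: grip with the TCP near z=85 mm, at 60 N or more
- tail (a point): centre of the flat end of the handpiece's tail (= its origin). The steel tail is a ball stud: a flat foot 9 mm across at z=0, a ball 18 mm across centred at z=9 mm, and a neck 10 mm across up to the body at z=30 mm
- holder: fixed aluminium block on a white foot, 56 x 150 mm (foot 70 x 164 mm), 60 mm high; origin at the centre of its underside, z up, y along its length. Two round wells, 23 mm wide and 50 mm deep (floor 10 mm above the table), at y=+40 and y=-40 mm; the handpiece stands in one, the pen in the other
- pen: loose green and white felt pen, 17 mm thick, 138 mm long, standing upright in the other well, its top 148 mm above the table; not to be moved. A little taller and slimmer than the handpiece. Origin at the centre of its lower end
- dock: fixed white base, 90 x 90 x 14 mm, with a grey round turret 72 mm across (top 32 mm, thin rim to 40 mm) and a vertical bore 26 mm wide. Three steel rollers on sprung jaws (axes 38 mm up) stand round the bore, 13 mm apart across; the ball of the tail spreads them by itself. Origin: centre of the underside, z up through the bore
- mouth (a point): on the bore's axis, 42 mm above the dock's underside, level with the rollers' tops. The tail's end meets the rollers about 37 mm above the underside; pushing in takes a force rising to about 7 to 16 N; near 30 mm the ball passes the rollers, the force suddenly drops, and they pull the tail in until it is free of them at 21 mm and meets the contact button
- contact (a joint): how far the small round brass contact button at the bottom of the dock's bore is pushed down, in m: 0 free (top 21 mm above the dock's underside), 0.005 fully in (top 16 mm). Its spring needs 1.5 to 2.5 N to start moving and about 8 N when fully in; it may be pushed to its stop
- gallipot_1: bystander: small empty steel cup, 64 mm across, 36 mm high, between holder and dock; origin at the centre of its underside
- vial_3: bystander: small vial with a flat cap, 30 mm across, 54 mm high; origin at the centre of its underside
- timer: bystander: flat white timer, 62 x 62 x 21 mm; origin at the centre of its underside
There are look-alikes about, which are no part of the job. Leave any pink or yellow look-alike of the handpiece alone.

How it is judged:
By the outcome, as a careful person would: the job done as asked, in the order asked, and still so for the second after the job is handed in, while the arm keeps its last pose, push and grip.
It also fails if it takes over 48 s, if anything falls off the work surface, if the arm or the gripper's body presses on something with over 40 N, if the wrist force passes 120 N, or if a joint passes its speed limit or range.

## Robot

A 6-joint arm with a two-finger parallel gripper is mounted at the origin on a cart in front of the work surface, level with it; the furniture and walls round the work are solid. World frame = base frame: x ahead of the robot, y to its left, z up, the work surface at z = 0. Lengths are in m, angles in degrees, forces in N, time in s.
With the tool pointing down it reaches from about 0.25 to 0.8 m from the base axis. Payload 8.5 kg.
Tool frame: the origin (TCP) lies between the finger pads, 19 mm behind the fingertips; this is the grasp point; z points along the fingers, y is the line along which they close (so a half turn about z gives the same grasp; the last joint's range is limited). The gripper opens to 85 mm and grips with 20 to 120 N. Pads are 22 mm wide; open, the fingers measure 114 mm over their backs; the gripper's body (76 mm by 85 mm) begins 54 mm behind the grasp point. The pads swing forward as they close: fully open they stand 13 mm farther back than shut.
Start: joints at [69.041, 13.648, -0.773, 75.585, 0, 90], TCP at [0.188, 0.49, 0.25] pointing down, gripper open.
Joint ranges: [-152.45, 152.45], [-59.26, 108.67], [-65.41, 83.53], [-104.44, 129.93], [-82.83, 76.93], [-180, 180]. Speed limits (degrees/s): [127.2, 127.2, 159.86, 180, 180, 180].

## Interface

Orientations are given as a 3x3 rotation matrix whose columns are the frame's x, y, z axes.
In Python, from rig import readout, vision, ticket gives the robot as it stands.
- The arm moves only by the tool send_rows, never from a script. Its argument "increments" is a list of rows, each a list of 3 entries, a list of its own where there are three numbers: the opening, from 0 (shut) to 1 (fully open), then the shift along the tool's x, y, z in fractions of the full range, 1 being 75 cm, then the turn about the tool's z in a scale on which 1.0 is 90 degrees. In form: [[hand, [dx, dy, dz], spin], ...]. A call has 1 to 8 rows; each row is the pose to reach, as a shift and turn from the pose commanded when the call began, along the tool's axes at that moment; what a row does not reach only later rows make up. A row lasts 1/12 s, in which the tool goes at most 41.7 mm and 7.16 degrees, less where a joint would pass 70% of its speed; a pose out of reach is approached as far as the arm can. A shift or turn number past 1, either way, is cut back to 1. A call with a gripper value outside its range is refused whole. The fingers move at their own pace and stop on an object; "newtons" is the grip in N (left out, the last holds). Time passes only in rows, so rows that repeat a pose let the fingers close. It gives the time, the measured TCP pose, the force, the opening and the grip force at its end, in the units of the state.
- readout.sense(): the state, without advancing time (a new reading comes with each control period).
- vision.read_camera(name): name is "scene" or "top" or "wrist"; returns the picture (480x640x3 uint8, blue, green, red); there is no depth.
- vision.camera_model(name): a dict with "fx", "fy", "cx", "cy" (pixels), "k1" (the pictures are not rectified: a ray, as slopes to the right and down, at radius r is drawn at 1 + k1 r^2 times it, then the intrinsics apply), "R" (3x3) and "t" (3): a world point X has camera coordinates R X + t. Camera axes: x right, y down, z forward; pixel columns grow to the right and rows downward; lengths in m; the calibration is good to about 2 mm. A picture is of the moment at which its call begins: read the wrist's pose just before it. camera_model takes no time and is no camera call; for the wrist camera it gives the pose at the moment of the call.
- ticket.sign_off(): hands the job in; it is judged then, once.
The state is a dict: "t": time; "joint_positions": joint angles; "dq": joint speeds; "joint_torque": joint torques, N m; "ee_pos": TCP position; "orientation": TCP orientation; "ft_force": force on the tool from outside, world axes, zero at the start; "ft_torque": the same for the moment, N m; "grip_width": finger opening in m; "finger_force": force on a finger pad.
Only numpy, scipy, OpenCV 4.12 (cv2) and the standard library are available. Lean on these libraries where they do the work, as an engineer would, in place of code of your own. Each camera call takes 0.05 s, during which the arm holds its last target. There are 200 camera calls.

## Working session

There is one attempt and no reset: what is moved stays moved. The work goes in short steps, Python scripts to look and compute and a tool call to move; the robot and the scene stay as the last step left them, time stands still between calls to the robot, and variables do not carry over. Pictures are saved under pics/ and viewed, at most 10 in all, crops included, and the job is handed in when it is done.

Besides the shell and the picture viewer there is one more tool, called after ">>>" as name(argument=value, ...) on one line, values as JSON. send_rows: Moves the arm, as the interface text tells. Its arguments: {"type":"object","properties":{"increments":{"type":"array","items":{"type":"array"}},"newtons":{"type":"number"}},"required":["increments"]}

```bash
mkdir -p pics; cat > h.py <<'E'
import numpy as np, cv2
from rig import readout, vision, ticket
def ray(m,u,v):
    K=np.array([[m['fx'],0,m['cx']],[0,m['fy'],m['cy']],[0,0,1.]])
    # distorted = s*(1+k1 r^2)
    p=cv2.undistortPoints(np.array([[[u,v]]],float),K,np.array([m['k1'],0,0,0,0.]))[0,0]
    R=np.array(m['R']);t=np.array(m['t'])
    d=R.T@np.array([p[0],p[1],1]); return -R.T@t, d/np.linalg.norm(d)
def onz(m,u,v,z):
    c,d=ray(m,u,v); return c+d*(z-c[2])/d[2]
def two(a,b):
    (c1,d1),(c2,d2)=a,b
    s=np.linalg.lstsq(np.c_[d1,-d2],c2-c1,rcond=None)[0]
    p,q=c1+s[0]*d1,c2+s[1]*d2; return (p+q)/2,np.linalg.norm(p-q)
def proj(m,X):
    K=np.array([[m['fx'],0,m['cx']],[0,m['fy'],m['cy']],[0,0,1.]])
    return cv2.projectPoints(np.array([X],float),cv2.Rodrigues(np.array(m['R']))[0],np.array(m['t'],float),K,np.array([m['k1'],0,0,0,0.]))[0][0,0]
E
python3 - <<'E'
from h import *
for n in ("top","scene"):
    cv2.imwrite(f"pics/{n}0.png",vision.read_camera(n)); m=vision.camera_model(n); print(n,m)
print(readout.sense())
E
```

```text
top {'fx': 552.5425405412285, 'fy': 552.5425405412285, 'cx': 322.01995318942744, 'cy': 238.74449899999993, 'k1': 0.05579044070271915, 'R': array([[-0.01823424, -0.99964275, -0.01954178],
       [-0.99892438,  0.01904759, -0.04227617],
       [ 0.04263329,  0.01874989, -0.99891483]]), 't': array([0.01050504, 0.49716665, 1.07387239])}
scene {'fx': 461.92304512046667, 'fy': 461.92304512046667, 'cx': 316.06325100535264, 'cy': 240.03142998951745, 'k1': 0.036484033185502196, 'R': array([[ 0.65934514, -0.75183935, -0.0012538 ],
       [-0.31010623, -0.27043581, -0.91142668],
       [ 0.68490737,  0.60133357, -0.41146061]]), 't': array([-0.35105716,  0.21386383,  0.66268568])}
{'t': 0.1, 'joint_positions': array([ 6.90411475e+01,  1.36775811e+01, -8.10000454e-01,  7.55848551e+01,
       -5.91337921e-04,  8.99990989e+01]), 'dq': array([-0.00520941, -0.04553441,  0.10512461,  0.0225555 , -0.06297799,
        0.0447986 ]), 'joint_torque': array([-1.73305278e-03, -5.39718032e+01,  3.46999669e+01,  1.33565723e-02,
       -1.08358056e-04,  1.45431085e-05]), 'ee_pos': array([0.18767387, 0.48995028, 0.24945569]), 'orientation': array([[-9.33843181e-01,  3.57682425e-01, -4.42583920e-04],
       [ 3.57682698e-01,  9.33842430e-01, -1.18430350e-03],
       [-1.03009021e-05, -1.26425835e-03, -9.99999201e-01]]), 'ft_force': array([ 0.3760847 , -0.20410598, -0.61294839]), 'ft_torque': array([ 0.04544964, -0.04711406, -0.01397228]), 'finger_force': 0.0, 'grip_width': 0.08514142713855019}
```

View pics/top0.png

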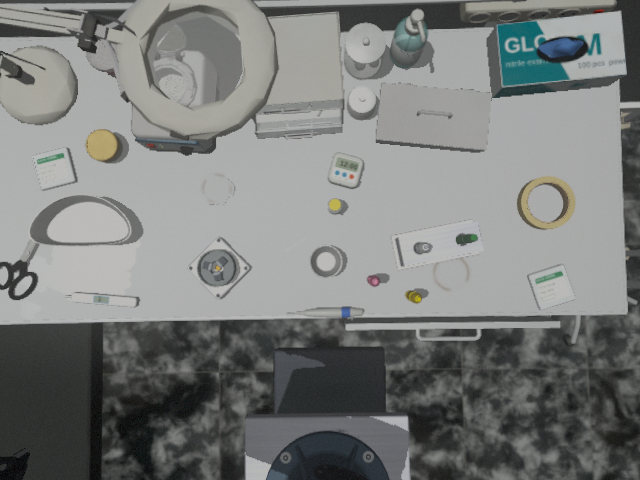

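View pics/scene0.png

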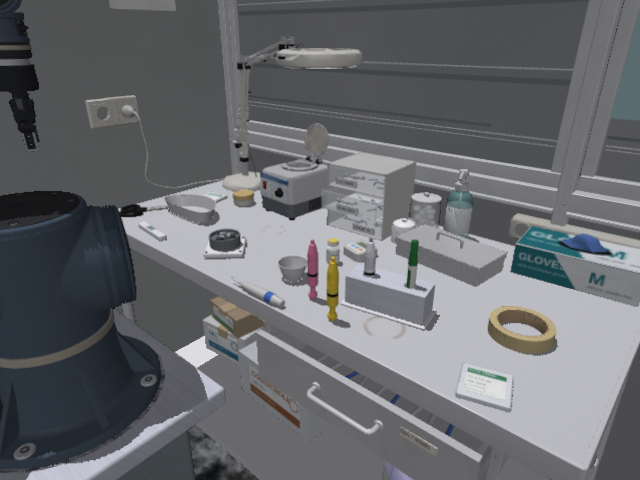

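Top view: the holder is at (437,245), with a white piece at (423,247) and a green pen at (467,239). The dock is at (220,268), the cup at (327,262), the vial at (335,206) and the timer at (346,170). In the scene view the handpiece candidates are white (370,258) in the holder, pink (313,270), yellow (333,290), and a white/blue pen lying at (257,290). Only the white one standing in the well fits. I'll confirm it in an enlarged crop.

```bash
python3 - <<'E'
from h import *
t=cv2.imread("pics/top0.png"); s=cv2.imread("pics/scene0.png")
a=cv2.resize(t[210:280,380:490],None,fx=3.6,fy=3.6,interpolation=cv2.INTER_CUBIC)
b=cv2.resize(t[230:305,180:260],None,fx=3.6,fy=3.6,interpolation=cv2.INTER_CUBIC)
c=cv2.resize(s[225:335,335:445],None,fx=3.6,fy=3.6,interpolation=cv2.INTER_CUBIC)
o=np.zeros((540,800,3),np.uint8)
o[:252,:396]=a; o[260:530,:288]=b; o[:396,400:796]=c
cv2.imwrite("pics/crop1.png",o)
E
```

```text
(no output)
```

View pics/crop1.png

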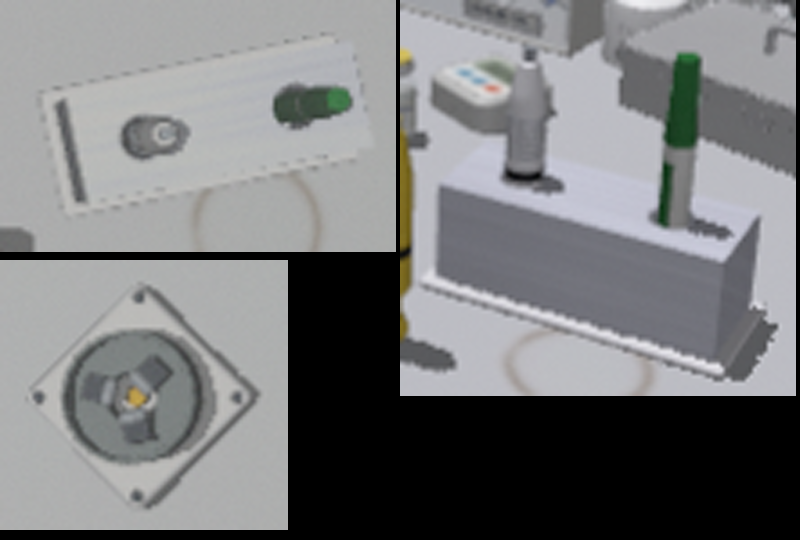

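The crop confirms the white handpiece: dark ring, steel chuck, top at (426,247) in top and (370.6,239) in scene. The green pen is in the other well. The dock has three rollers and a brass button at about (218,268).

```bash
python3 - <<'E'
from h import *
T=vision.camera_model("top");S=vision.camera_model("scene");W=vision.camera_model("wrist")
print(onz(T,426.1,246.7,.134), two(ray(T,426.1,246.7),ray(S,370.6,239.4)))
print("pen",onz(T,474.4,237.2,.148),two(ray(T,474.4,237.2),ray(S,335+287/3.6,225+55/3.6)))
for u,v in [(188.3,268.1),(251.7,267.5),(219.4,236.9),(221.1,298.9),(218.9,242.5),(246.1,268.3),(218.1,297.5),(190.8,268.1)]: print(onz(T,u,v,.014).round(4))
print("btn",onz(T,218.1,268.1,.021))
print("cup",onz(T,327,262,.036),"pink",onz(T,374,281,.13),"yel",onz(T,416,296,.13),"vial",onz(T,335,206,.054))
for a,b in [(397,250),(470,222)]: print(onz(T,a,b,0.06))
print(W)
s=readout.sense(); R=s['orientation']; C=-W['R'].T@W['t']; print("cam in tool",R.T@(C-s['ee_pos']), "axes", (R.T@W['R'].T).round(3))
E
```

```text
[ 0.4748203  -0.18072128  0.134     ] (array([ 0.47463686, -0.18125834,  0.12824086]), np.float64(0.0010716426817535363))
pen [ 0.48910378 -0.26009671  0.148     ] (array([ 0.48898974, -0.26046167,  0.14517049]), np.float64(0.0008228177591554834))
[0.4447 0.2636 0.014 ]
[0.4435 0.1397 0.014 ]
[0.5046 0.2023 0.014 ]
[0.3835 0.2001 0.014 ]
[0.4936 0.2034 0.014 ]
[0.4421 0.1507 0.014 ]
[0.3863 0.2059 0.014 ]
[0.4446 0.2587 0.014 ]
btn [0.44361557 0.20395067 0.021     ]
cup [ 0.45149568 -0.00795981  0.036     ] pink [ 0.41704276 -0.08991951  0.13      ] yel [ 0.38999881 -0.16172267  0.13      ] vial [ 0.55680982 -0.02521293  0.054     ]
[ 0.47149846 -0.13913316  0.06      ]
[ 0.52106568 -0.2752778   0.06      ]
{'fx': 408.9827938325776, 'fy': 408.9827938325776, 'cx': 325.3165800100983, 'cy': 244.3959764018233, 'k1': -0.009587422633258649, 'R': array([[ 3.57818119e-01,  9.33790956e-01, -8.02951241e-04],
       [ 9.01177822e-01, -3.45095611e-01,  2.62273811e-01],
       [ 2.44631818e-01, -9.45699236e-02, -9.64993162e-01]]), 't': array([-0.52532155, -0.03518597,  0.37756102])}
cam in tool [ 0.06500384  0.00080997 -0.12369646] axes [[-0.    -0.965 -0.262]
 [ 1.    -0.     0.   ]
 [-0.    -0.262  0.965]]
```

The rows are not in the units I measure in: shifts go in shares of 75 cm and turns go in shares of 90 degrees. I convert before sending: -34.2 cm / 75 = -0.456, -29.4 cm / 75 = -0.392, 56 degrees / 90 = 0.6222.

>>> send_rows(increments=[[1, [-0.056, -0.0293, 0], 0.0778], [1, [-0.112, -0.0573, 0], 0.1556], [1, [-0.168, -0.0867, 0], 0.2333], [1, [-0.224, -0.116, 0], 0.3111], [1, [-0.28, -0.144, 0], 0.3889], [1, [-0.336, -0.1733, 0], 0.4667], [1, [-0.392, -0.2027, 0], 0.5444], [1, [-0.456, -0.2347, 0], 0.6222]])

```text
t: 0.77
ee_pos: [0.4106, 0.2397, 0.2499]
orientation: [[-0.22, 0.976, -0.0], [0.976, 0.22, -0.0], [-0.0, -0.0, -1.0]]
ft_force: [0.3, 1.4, -0.8]
grip_width: 0.0853
finger_force: 0.0
```

```bash
python3 - <<'E'
from h import *
s=readout.sense(); print(s['t'],s['ee_pos'],s['orientation'].round(4),s['joint_positions'].round(1),s['dq'].round(1))
E
```

```text
0.7667 [0.41057954 0.23972332 0.24990158] [[-2.200e-01  9.755e-01 -2.000e-04]
 [ 9.755e-01  2.200e-01 -2.000e-04]
 [-1.000e-04 -2.000e-04 -1.000e+00]] [ 30.3   8.8  -7.   74.2  -0.  107.6] [-59.8   8.6  10.5   1.5  -0.1  24.1]
```

In the tool's units: -3 cm / 75 = -0.04, -2 cm / 75 = -0.0267, 2 degrees / 90 = 0.0222.

>>> send_rows(increments=[[1, [-0.0267, 0.0133, 0], 0.0222], [1, [-0.04, 0.0227, 0], 0.0222], [1, [-0.04, 0.0227, 0], 0.0222], [1, [-0.04, 0.0227, 0], 0.0222], [1, [-0.04, 0.0227, 0], 0.0222]])

```text
t: 1.18
ee_pos: [0.4325, 0.2169, 0.2498]
orientation: [[-0.193, 0.981, -0.001], [0.981, 0.193, -0.0], [0.0, -0.001, -1.0]]
ft_force: [0.0, -0.3, 0.2]
grip_width: 0.0854
finger_force: 0.0
```

```bash
python3 - <<'E'
from h import *
s=readout.sense(); m=vision.camera_model("wrist"); im=vision.read_camera("wrist"); np.savez("w1.npz",**m)
print(s['ee_pos'],s['dq'].round(2)); cv2.imwrite("pics/w1.png",im); print(proj(m,[.444,.203,.014]))
E
```

```text
[0.43248867 0.21691885 0.24984303] [ 0.79 -0.34 -0.09  0.04 -0.02  0.07]
[333.19686361 228.02799673]
```

View pics/w1.png

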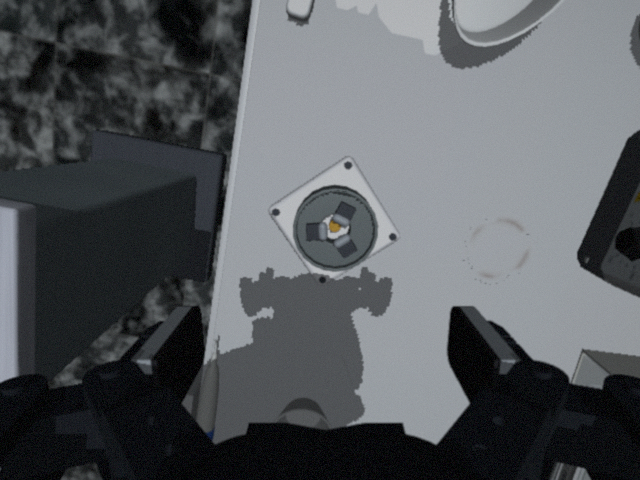

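The wrist view shows the dock at about (335,228). Its four screws are at (348,165), (393,237), (322,280) and (276,212). I'll refine their centroids.

```bash
python3 - <<'E'
from h import *
m=dict(np.load("w1.npz")); g=cv2.cvtColor(cv2.imread("pics/w1.png"),cv2.COLOR_BGR2GRAY).astype(float)
P=[]
for u,v in [(348,165),(393,237),(322,280),(276,212)]:
    w=g[v-6:v+7,u-6:u+7]; k=np.clip(110-w,0,None); 
    yy,xx=np.mgrid[-6:7,-6:7]; k*=(xx**2+yy**2<=30)
    c=(u+(k*xx).sum()/k.sum(),v+(k*yy).sum()/k.sum()); p=onz(m,*c,.014); P.append(p); print(np.round(c,1),p.round(4))
P=np.array(P); print((P[0]+P[2])/2,(P[1]+P[3])/2)
b=cv2.imread("pics/w1.png").astype(int); k=((b[...,2]-b[...,0])>60); k[:200]=0;k[250:]=0;k[:,:310]=0;k[:,360:]=0
y,x=np.nonzero(k);print("btn",x.mean(),y.mean(),len(x),onz(m,x.mean(),y.mean(),.021))
E
```

```text
[347.7 164.9] [0.4452 0.2603 0.014 ]
[392.4 236.6] [0.4982 0.2056 0.014 ]
[322. 280.] [0.4435 0.1523 0.014 ]
[275.2 211.9] [0.3903 0.2075 0.014 ]
[0.44438073 0.20631478 0.014     ] [0.44426944 0.20651415 0.014     ]
btn 333.89473684210526 226.51315789473685 76 [0.44388666 0.20600218 0.021     ]
```

In the tool's units: -32 cm / 75 = -0.4267, -28 cm / 75 = -0.3733, 1 degrees / 90 = 0.0111.

>>> send_rows(increments=[[1, [-0.0533, -0.004, 0], 0.0111], [1, [-0.1067, -0.008, 0], 0.0111], [1, [-0.16, -0.0133, 0], 0.0111], [1, [-0.2133, -0.0173, 0], 0.0111], [1, [-0.2667, -0.0227, 0], 0.0111], [1, [-0.32, -0.028, 0], 0.0111], [1, [-0.3733, -0.032, 0], 0.0111], [1, [-0.4267, -0.0373, 0], 0.0111]])

```text
t: 1.9
ee_pos: [0.4669, -0.1037, 0.2503]
orientation: [[-0.177, 0.984, 0.001], [0.984, 0.177, 0.0], [-0.0, 0.001, -1.0]]
ft_force: [1.2, -0.1, -0.7]
grip_width: 0.0851
finger_force: 0.0
```

In the tool's units: -7.9 cm / 75 = -0.1053, -4 cm / 75 = -0.0533.

>>> send_rows(increments=[[1, [-0.0533, -0.004, 0], 0], [1, [-0.1053, -0.0093, 0], 0], [1, [-0.1053, -0.0093, 0], 0], [1, [-0.1053, -0.0093, 0], 0], [1, [-0.1053, -0.0093, 0], 0]])

```text
t: 2.32
ee_pos: [0.4738, -0.1811, 0.2499]
orientation: [[-0.175, 0.985, -0.001], [0.985, 0.175, 0.001], [0.001, -0.001, -1.0]]
ft_force: [-0.1, 0.3, -0.6]
grip_width: 0.0854
finger_force: 0.0
```

```bash
python3 - <<'E'
from h import *
s=readout.sense(); m=vision.camera_model("wrist"); im=vision.read_camera("wrist"); np.savez("w2.npz",**m)
print(s['ee_pos'],s['dq'].round(2)); cv2.imwrite("pics/w2.png",im); print(proj(m,[.475,-.181,.134]))
E
```

```text
[ 0.47375072 -0.1810905   0.24985134] [ 1.38 -0.65 -0.47 -0.03 -0.07 -0.01]
[324.86056225 246.78528899]
```

View pics/w2.png

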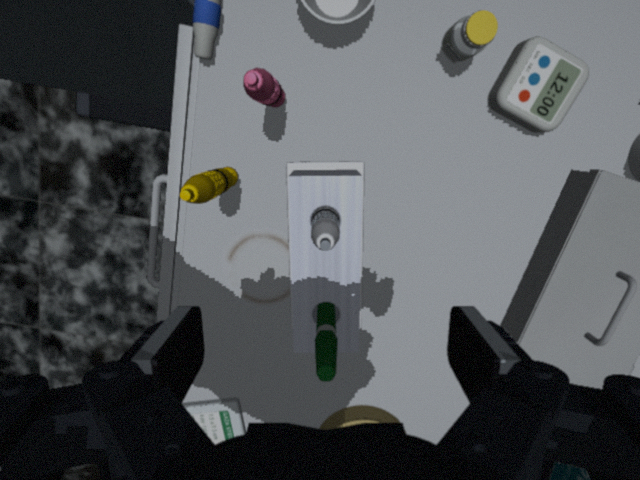

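Chuck top is at (325,244), between the fingers and about 1.5 mm from the prediction. The pen is at (325,360), the yellow look-alike at (205,187) and the pink at (262,88), all clear. Now descend.

In the tool's units: 15.5 cm / 75 = 0.2067, 14 cm / 75 = 0.1867.

>>> send_rows(increments=[[0.65, [0.0013, 0.0013, 0.0267], 0], [0.65, [0.0013, 0.0013, 0.06], 0], [0.65, [0.0013, 0.0013, 0.0933], 0], [0.65, [0.0013, 0.0013, 0.1267], 0], [0.65, [0.0013, 0.0013, 0.16], 0], [0.65, [0.0013, 0.0013, 0.1867], 0], [0.65, [0.0013, 0.0013, 0.2067], 0], [0.65, [0.0013, 0.0013, 0.2067], 0]])

```text
t: 3.03
ee_pos: [0.4731, -0.1784, 0.0926]
orientation: [[-0.177, 0.984, -0.004], [0.984, 0.177, 0.002], [0.002, -0.004, -1.0]]
ft_force: [0.1, 0.0, -0.5]
grip_width: 0.0554
finger_force: 0.0
```

>>> send_rows(increments=[[0.65, [0, 0, 0], 0], [0, [0, 0, 0], 0], [0, [0, 0, 0], 0], [0, [0, 0, 0], 0], [0, [0, 0, 0], 0], [0, [0, 0, 0], 0], [0, [0, 0, 0], 0], [0, [0, 0, 0], 0]], newtons=80)

```text
t: 3.7
ee_pos: [0.4751, -0.1813, 0.0964]
orientation: [[-0.174, 0.985, 0.002], [0.985, 0.174, -0.001], [-0.001, 0.001, -1.0]]
ft_force: [-1.9, 0.6, 8.4]
grip_width: 0.0178
finger_force: 77.8
```

>>> send_rows(increments=[[0, [0, 0, 0], 0], [0, [0, 0, 0], 0], [0, [0, 0, 0], 0], [0, [0, 0, 0], 0]])

```text
t: 4.03
ee_pos: [0.475, -0.1813, 0.0964]
orientation: [[-0.174, 0.985, 0.002], [0.985, 0.174, -0.001], [-0.001, 0.001, -1.0]]
ft_force: [-2.1, 0.1, 7.0]
grip_width: 0.018
finger_force: 77.8
```

```bash
python3 - <<'E'
from h import *
s=vision.read_camera("scene"); w=vision.read_camera("wrist")
o=np.zeros((440,800,3),np.uint8)
o[:440,:440]=cv2.resize(s[215:325,325:435],None,fx=4,fy=4,interpolation=cv2.INTER_CUBIC)
o[:270,440:800]=cv2.resize(w[200:410,185:465],(360,270))
cv2.imwrite("pics/g1.png",o); q=readout.sense(); print(q['ee_pos'],q['ft_force'],q['grip_width'],q['ft_torque'])
E
```

```text
[ 0.47499768 -0.18133769  0.09636052] [-2.45865075 -0.31946664  7.43883144] 0.01766615102119064 [0.14842739 0.58672629 0.02260034]
```

View pics/g1.png

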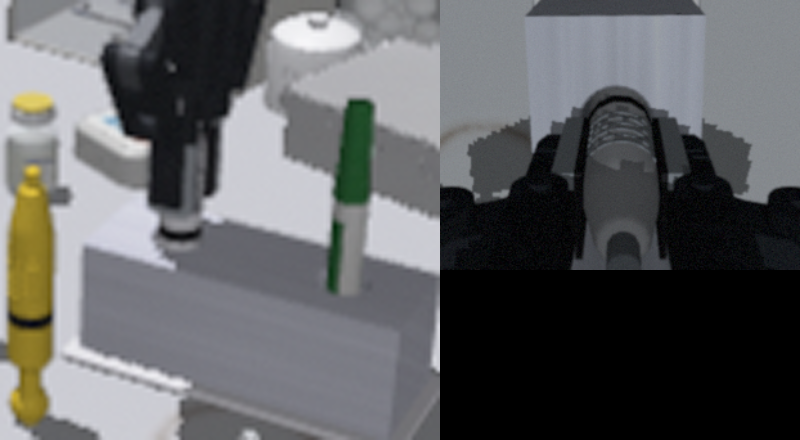

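Upright in the pads and fully gripped, with the pen untouched. Lift straight up.

In the tool's units: -12 cm / 75 = -0.16, -10 cm / 75 = -0.1333.

>>> send_rows(increments=[[0, [0, 0, -0.0067], 0], [0, [0, 0, -0.02], 0], [0, [0, 0, -0.04], 0], [0, [0, 0, -0.06], 0], [0, [0, 0, -0.08], 0], [0, [0, 0, -0.1067], 0], [0, [0, 0, -0.1333], 0], [0, [0, 0, -0.16], 0]], newtons=100)

```text
t: 4.8
ee_pos: [0.4745, -0.181, 0.217]
orientation: [[-0.174, 0.985, 0.001], [0.985, 0.174, -0.0], [-0.0, 0.001, -1.0]]
ft_force: [-0.1, -0.6, -1.1]
grip_width: 0.0172
finger_force: 97.7
```

In the tool's units: -1 cm / 75 = -0.0133.

>>> send_rows(increments=[[0, [0, 0, -0.0133], 0], [0, [0, 0, -0.0133], 0], [0, [0, 0, -0.0133], 0], [0, [0, 0, -0.0133], 0], [0, [0, 0, -0.0133], 0]])

```text
t: 5.22
ee_pos: [0.474, -0.1809, 0.2239]
orientation: [[-0.174, 0.985, -0.002], [0.985, 0.174, 0.001], [0.001, -0.002, -1.0]]
ft_force: [-0.9, 0.3, -0.8]
grip_width: 0.0175
finger_force: 97.7
```

```bash
python3 - <<'E'
from h import *
q=readout.sense(); print(q['ee_pos'],q['ft_force'],q['grip_width'],q['orientation'].round(4)); m=vision.camera_model("wrist")
s=vision.read_camera("scene"); w=vision.read_camera("wrist"); cv2.imwrite("pics/s3.png",s); cv2.imwrite("pics/w3.png",w); np.savez("w3.npz",**m)
S=vision.camera_model("scene"); p=q['ee_pos']; print(proj(S,p),proj(S,p-[0,0,.086]), proj(m,p-[0,0,.055]),proj(m,p-[0,0,.077]),proj(m,p+[0,0,.038]))
o=np.zeros((480,800,3),np.uint8)
o[:480,:360]=cv2.resize(s[145:265,325:415],None,fx=4,fy=4,interpolation=cv2.INTER_CUBIC)
o[:480,360:800]=cv2.resize(w[240:480,210:430],None,fx=2,fy=2)
cv2.imwrite("pics/g2.png",o)
E
```

```text
[ 0.47404666 -0.18085612  0.22385711] [-0.90559636  0.27565481 -0.81646997] 0.0174551385807401 [[-1.743e-01  9.847e-01 -1.900e-03]
 [ 9.847e-01  1.743e-01  6.000e-04]
 [ 9.000e-04 -1.800e-03 -1.000e+00]]
[373.2066419  188.14215051] [370.7797012  234.47703455] [322.32226735 281.56792294] [322.65159324 266.72524674] [319.39281698 413.70730107]
```

View pics/g2.png

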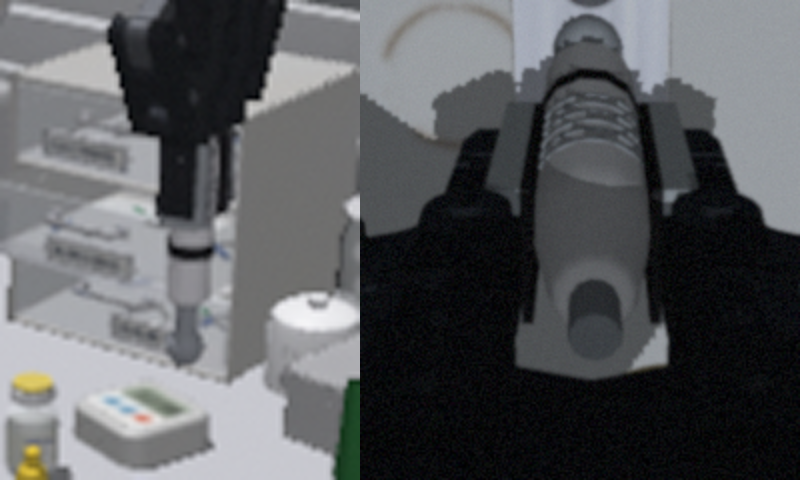

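The handpiece is out cleanly with the ball tail visible: ball at (371,234) in scene, and about (324,264) in wrist. In the wrist view it sits roughly 1.5 mm from the TCP axis along tool x. Now carry it to the dock.

In the tool's units: 27 cm / 75 = 0.36, 23.5 cm / 75 = 0.3133.

>>> send_rows(increments=[[0, [0.0333, 0.0033, 0], 0], [0, [0.08, 0.008, 0], 0], [0, [0.1267, 0.012, 0], 0], [0, [0.1733, 0.0173, 0], 0], [0, [0.22, 0.0213, 0], 0], [0, [0.2667, 0.0267, 0], 0], [0, [0.3133, 0.0307, 0], 0], [0, [0.36, 0.0347, 0], 0]])

```text
t: 5.98
ee_pos: [0.4525, 0.0909, 0.2246]
orientation: [[-0.174, 0.985, -0.001], [0.985, 0.174, -0.0], [-0.0, -0.001, -1.0]]
ft_force: [1.3, 0.6, -0.9]
grip_width: 0.0174
finger_force: 97.7
```

In the tool's units: 11.5 cm / 75 = 0.1533, 11 cm / 75 = 0.1467.

>>> send_rows(increments=[[0, [0.0467, 0.0047, 0], 0], [0, [0.0933, 0.0093, 0], 0], [0, [0.1267, 0.0127, 0], 0], [0, [0.1467, 0.0147, 0], 0], [0, [0.1533, 0.0147, 0], 0], [0, [0.1533, 0.0147, 0.0267], 0], [0, [0.1533, 0.0147, 0.0667], 0], [0, [0.1533, 0.0147, 0.0933], 0]])

```text
t: 6.65
ee_pos: [0.4433, 0.2038, 0.153]
orientation: [[-0.174, 0.985, -0.001], [0.985, 0.174, -0.001], [-0.001, -0.001, -1.0]]
ft_force: [-0.1, 0.0, -2.2]
grip_width: 0.0174
finger_force: 97.8
```

In the tool's units: 0.8 cm / 75 = 0.0107.

>>> send_rows(increments=[[0, [0, 0, 0.0107], 0], [0, [0, 0, 0.0107], 0], [0, [0, 0, 0.0107], 0], [0, [0, 0, 0.0107], 0], [0, [0, 0, 0.0107], 0]])

```text
t: 7.07
ee_pos: [0.4448, 0.2047, 0.1483]
orientation: [[-0.174, 0.985, 0.002], [0.985, 0.174, 0.001], [0.0, 0.002, -1.0]]
ft_force: [0.1, -0.1, -1.2]
grip_width: 0.0177
finger_force: 97.8
```

```bash
python3 - <<'E'
from h import *
q=readout.sense(); m=vision.camera_model("wrist"); w=vision.read_camera("wrist");t=vision.read_camera("top");s=vision.read_camera("scene")
p=q['ee_pos'];print(p,q['ft_force'],q['grip_width'],q['orientation'].round(4))
for n,i in (("w4",w),("t4",t),("s4",s)): cv2.imwrite(f"pics/{n}.png",i)
np.savez("w4.npz",**m)
print("ball pred",proj(m,p-[0,0,.077]),"dock14",proj(m,[.4443,.2064,.014]))
S=vision.camera_model("scene"); x,y=proj(S,[.444,.205,.05]).astype(int)
o=np.zeros((480,800,3),np.uint8)
o[:,:400]=cv2.resize(w[150:390,225:425],None,fx=2,fy=2)
o[:400,400:]=cv2.resize(s[y-60:y+40,x-50:x+50],None,fx=4,fy=4,interpolation=cv2.INTER_CUBIC); print(x,y)
cv2.imwrite("pics/g4.png",o)
E
```

```text
[0.44479624 0.20466211 0.14829149] [ 0.11581297 -0.09638252 -1.23078637] 0.017670022789528207 [[-1.740e-01  9.847e-01  1.900e-03]
 [ 9.847e-01  1.740e-01  8.000e-04]
 [ 5.000e-04  2.100e-03 -1.000e+00]]
ball pred [322.09236347 266.60717198] dock14 [322.18886367 236.3562984 ]
224 229
```

View pics/g4.png

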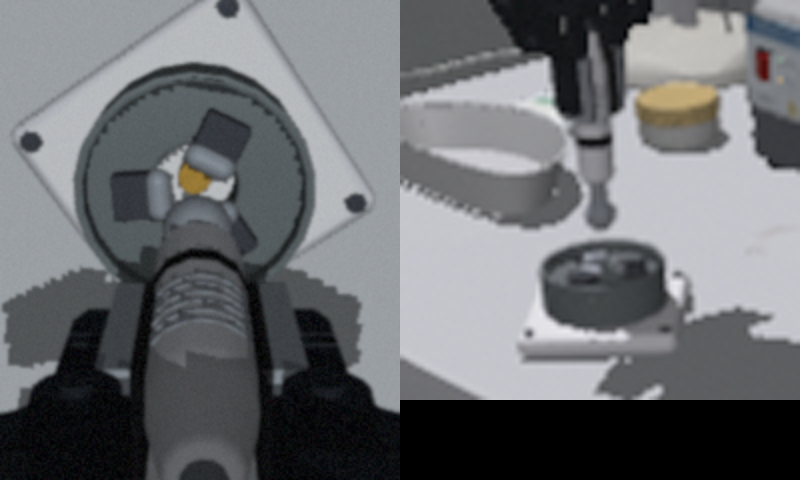

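Wrist crop: ball over the bore, centre about (324,263), with rollers and brass button visible. Tail seems about 1.5 mm too far in +x. I'll cross-check with the scene camera.

```bash
python3 - <<'E'
from h import *
S=vision.camera_model("scene");q=readout.sense();p=q['ee_pos'];print(p)
s=cv2.imread("pics/s4.png")
# turret outline widths (dark vs white) and ball silhouette per row
g=cv2.cvtColor(s,cv2.COLOR_BGR2GRAY)
for v in (240,243,246): 
    d=np.nonzero(g[v,195:255]<125)[0]+195; print("turret",v,d.min(),d.max())
for v in (214,216,218,220,222,224): print(v,g[v,214:236])
print("ball pred",proj(S,p-[0,0,.0774]),"body pred",proj(S,p-[0,0,.05]))
for z in (.025,.03,.04):
    C=np.array([.4438,.2066,z]);a=np.linspace(0,2*np.pi,90)
    u=[proj(S,C+.036*np.array([np.cos(x),np.sin(x),0]))for x in a];u=np.array(u);print(z,u.min(0),u.max(0))
E
```

```text
[0.44439323 0.20462401 0.14778818]
turret 240 210 239
turret 243 210 246
turret 246 211 246
214 [ 93  94  93  94 135 165 148 124 120 118 108 125 167 192 198 198 198 197
 198 197 198 197]
216 [ 94  94  94  95  93 166 197 147  98  97  91 124 177 197 197 197 198 197
 196 198 197 198]
218 [ 94  94  94  94  94 137 183 147  96  98  92 112 172 198 198 197 198 197
 198 197 198 197]
220 [ 94  96  93  94 136 183 175 123  96  99  96  89 100 146 184 197 196 198
 197 197 197 197]
222 [ 93  94 137 183 197 181 142 108 100 102 102  95  86 112 171 197 198 197
 198 197 198 196]
224 [157 183 197 197 198 197 155 100  92  94  92  88  97 155 190 198 197 198
 197 198 198 197]
ball pred [223.64597821 221.09441386] body pred [222.62668809 209.88286451]
0.025 [208.73860892 232.87320031] [240.15381941 245.50157445]
0.03 [208.52918352 230.9631649 ] [240.00654016 243.4963188 ]
0.04 [208.1074686  227.12163211] [239.70999072 239.46200555]
```

Both views agree to within a millimetre, so I'll shift about 0.5 mm back in x. Descend to just above the rollers, then press slowly.

In the tool's units: 2.1 cm / 75 = 0.028, -0.05 cm / 75 = -0.0007.

>>> send_rows(increments=[[0, [0, -0.0007, 0.004], 0], [0, [0, -0.0007, 0.0107], 0], [0, [0, -0.0007, 0.0173], 0], [0, [0, -0.0007, 0.024], 0], [0, [0, -0.0007, 0.028], 0], [0, [0, -0.0007, 0.028], 0], [0, [0, -0.0007, 0.028], 0], [0, [0, -0.0007, 0.028], 0]], newtons=110)

```text
t: 7.88
ee_pos: [0.4435, 0.2044, 0.126]
orientation: [[-0.174, 0.985, 0.0], [0.985, 0.174, -0.0], [-0.0, -0.0, -1.0]]
ft_force: [0.2, 0.1, -0.7]
grip_width: 0.0174
finger_force: 107.4
```

In the tool's units: 0.6 cm / 75 = 0.008, 0.5 cm / 75 = 0.0067.

>>> send_rows(increments=[[0, [0, 0, 0.0013], 0], [0, [0, 0, 0.0027], 0], [0, [0, 0, 0.004], 0], [0, [0, 0, 0.0053], 0], [0, [0, 0, 0.0067], 0], [0, [0, 0, 0.008], 0], [0, [0, 0, 0.008], 0], [0, [0, 0, 0.008], 0]])

```text
t: 8.55
ee_pos: [0.4443, 0.205, 0.121]
orientation: [[-0.175, 0.985, 0.002], [0.985, 0.175, 0.001], [0.001, 0.002, -1.0]]
ft_force: [-0.5, 1.5, 7.0]
grip_width: 0.0175
finger_force: 108.6
```

In the tool's units: 0.4 cm / 75 = 0.0053, 0.3 cm / 75 = 0.004.

>>> send_rows(increments=[[0, [0, 0, 0.0013], 0], [0, [0, 0, 0.0027], 0], [0, [0, 0, 0.004], 0], [0, [0, 0, 0.0053], 0], [0, [0, 0, 0.0053], 0], [0, [0, 0, 0.0053], 0]])

```text
t: 9.05
ee_pos: [0.4441, 0.2049, 0.1165]
orientation: [[-0.174, 0.985, 0.002], [0.985, 0.174, 0.001], [0.001, 0.002, -1.0]]
ft_force: [1.1, 1.9, 4.2]
grip_width: 0.0174
finger_force: 107.9
```

In the tool's units: 0.4 cm / 75 = 0.0053, 0.3 cm / 75 = 0.004.

>>> send_rows(increments=[[0, [0, 0, 0.0013], 0], [0, [0, 0, 0.0027], 0], [0, [0, 0, 0.004], 0], [0, [0, 0, 0.0053], 0], [0, [0, 0, 0.0053], 0], [0, [0, 0, 0.0053], 0]])

```text
t: 9.55
ee_pos: [0.4432, 0.2043, 0.111]
orientation: [[-0.174, 0.985, -0.001], [0.985, 0.174, -0.001], [-0.0, -0.001, -1.0]]
ft_force: [4.0, 4.0, -14.3]
grip_width: 0.017
finger_force: 107.6
```

The force peaked and has now reversed, so the rollers are pulling the tail in: the ball has passed. Keep going onto the button.

In the tool's units: 0.6 cm / 75 = 0.008, 0.45 cm / 75 = 0.006.

>>> send_rows(increments=[[0, [0, 0, 0.002], 0], [0, [0, 0, 0.004], 0], [0, [0, 0, 0.006], 0], [0, [0, 0, 0.008], 0], [0, [0, 0, 0.008], 0], [0, [0, 0, 0.008], 0]])

```text
t: 10.05
ee_pos: [0.4434, 0.2043, 0.1063]
orientation: [[-0.174, 0.985, 0.0], [0.985, 0.174, -0.0], [-0.0, 0.0, -1.0]]
ft_force: [-0.4, 1.3, 2.1]
grip_width: 0.0173
finger_force: 109.5
```

In the tool's units: 0.3 cm / 75 = 0.004, 0.2 cm / 75 = 0.0027.

>>> send_rows(increments=[[0, [0, 0, 0.0013], 0], [0, [0, 0, 0.0027], 0], [0, [0, 0, 0.004], 0], [0, [0, 0, 0.004], 0], [0, [0, 0, 0.004], 0], [0, [0, 0, 0.004], 0]])

```text
t: 10.55
ee_pos: [0.4435, 0.2044, 0.1032]
orientation: [[-0.174, 0.985, 0.0], [0.985, 0.174, -0.0], [-0.0, 0.0, -1.0]]
ft_force: [-0.5, -0.2, 4.6]
grip_width: 0.017
finger_force: 110.0
```

>>> send_rows(increments=[[0, [0, 0, 0.0013], 0], [0, [0, 0, 0.0027], 0], [0, [0, 0, 0.0027], 0], [0, [0, 0, 0.0027], 0], [0, [0, 0, 0.0027], 0], [0, [0, 0, 0.0027], 0]])

```text
t: 11.05
ee_pos: [0.4438, 0.2045, 0.1022]
orientation: [[-0.174, 0.985, 0.001], [0.985, 0.174, 0.001], [0.0, 0.002, -1.0]]
ft_force: [-3.8, -0.0, 18.1]
grip_width: 0.0175
finger_force: 112.3
```

The button is at its stop (18 N, tail at about 16 mm). Hold and check.

>>> send_rows(increments=[[0, [0, 0, 0], 0], [0, [0, 0, 0], 0], [0, [0, 0, 0], 0], [0, [0, 0, 0], 0], [0, [0, 0, 0], 0], [0, [0, 0, 0], 0], [0, [0, 0, 0], 0], [0, [0, 0, 0], 0]])

```text
t: 11.72
ee_pos: [0.4438, 0.2046, 0.1022]
orientation: [[-0.174, 0.985, 0.001], [0.985, 0.174, 0.001], [0.0, 0.001, -1.0]]
ft_force: [-3.1, -0.4, 18.1]
grip_width: 0.0175
finger_force: 112.3
```

```bash
python3 - <<'E'
from h import *
q=readout.sense(); s=vision.read_camera("scene"); w=vision.read_camera("wrist"); print(q['t'],q['ee_pos'],q['ft_force'],q['grip_width'])
o=np.zeros((480,800,3),np.uint8)
o[:400,:400]=cv2.resize(s[169:269,174:274],None,fx=4,fy=4,interpolation=cv2.INTER_CUBIC)
o[:,400:]=cv2.resize(w[150:390,225:425],None,fx=2,fy=2)
o[400:480,:400]=0
o[280:480,0:200]=cv2.resize(s[230:330,335:435],None,fx=2,fy=2)
cv2.imwrite("pics/g5.png",o)
E
```

```text
11.7167 [0.4437761  0.20455437 0.10224122] [-3.13040466 -0.43347069 18.07744902] 0.01749819967173389
```

View pics/g5.png

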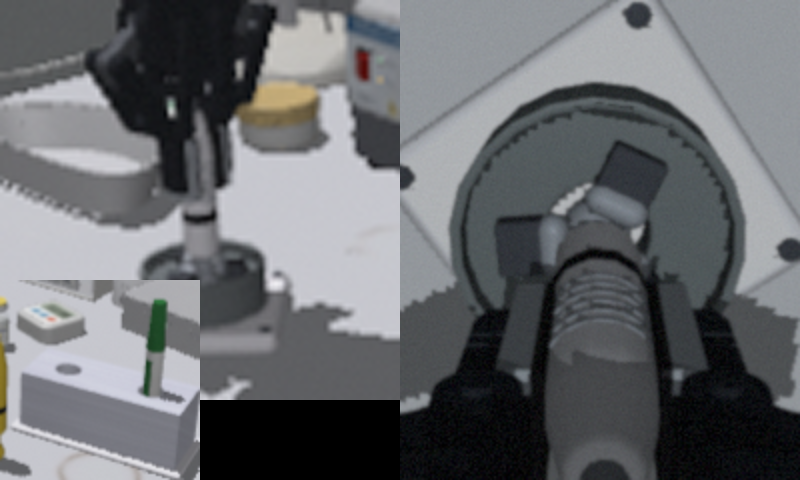

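The handpiece is seated below the rollers and upright. The pen still stands in its well, and the push is steady at 18 N. Handing in.

```bash
python3 -c "
from rig import ticket; print(ticket.sign_off())"
```

```text
the job is handed in; nothing more can be done
None
```

The handpiece is snapped into the dock, its tail pressing the contact button to its stop at a steady 18 N, still gripped by the body; the pen stands in its well, nothing else was touched, and I handed in at about 12 s of the 48 s limit.

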